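# Close up the potter's wheel after changing its idler roller

## Task

The idler roller of this potter's wheel has been changed and its cover has a freshly glued seal. First drop the worn roller that stands on the cover into the scrap crate; then turn the cover's quarter-turn fastener until its slot lines up with the index lines, so that the key below can enter the frame, and press the cover down flush on its frame. Stay there: the program finishes while the robot is still holding the cover pressed down, with the fastener lined up, so that the glue can take before I lock it.

Things in the scene. Friction and masses are not known exactly. Their poses are not given: they have to be found in the camera images.
- machine: Table-top electric potter's wheel, fixed: white housing 340 x 562 mm, deck 130 mm above the table. Origin on the table; +x points away from the robot at yaw 0, +y towards the wheel head (250 mm across, top 184 mm high, axis at y = +165 mm). The access cover lies in the deck's other end, centre at (0, -130) mm.
- slot (a point): Centre of the slot in the steel bridge under the cover, 126 mm above the table; the slot is 36 mm long along the machine's y and 14 mm wide. Its axes are the machine's. Above it an aluminium rim (6 mm thick, top 149 mm high) surrounds the cover with 1.5 mm play and keeps it from shifting or turning.
- cover: Loose aluminium access cover, 150 (x) x 210 (y) x 5 mm, 0.4 kg with fastener, axes parallel to the machine's. Origin at the centre of its underside. With the fastener out of line its key sits on the bridge, underside 140 mm above the table; there it dips about 0.05 rad towards the roller while that stands on it, and lies level once cleared.
- wing (a point): Middle of the fastener's black-coated steel wing at the cover's centre, on its turning axis, 28 mm above the cover's underside. The wing is an upright bar 12 mm thick (its x), 40 mm long (its y), 33 mm high on a 2 mm washer, with a bare slot milled along its top. This point turns with it. It can be pinched across the 12 mm from above, turned, and pushed down while pinched.
- fastener (a joint): Fastener angle, rad: 0 when the wing lies along the machine's y, in line with the two black index lines on the cover; positive when turned anticlockwise seen from above, so it is lined up by turning it clockwise. Range -0.5 to 1.62, starts at 0.7 to 1.45, stays where it is left (0.06 N m to turn); the key enters the slot within about 0.15 of 0.
- roller: Worn idler roller, black rubber with an aluminium hub, 40 mm diameter, 34 mm high, about 0.12 kg, standing on end on the cover towards its -y end. Origin at the centre of its lower end.
- roller_center (a point): Centre of the roller, 17 mm above its lower end.
- crate: Scrap crate of dark wooden slats, open on top, fixed on the table: 200 (x) x 160 (y) x 90 mm high outside, walls 8 mm. Origin at the centre of its underside.
- cup: Bystander: white cup, 76 mm across, 85 mm high, origin at the centre of its foot. Leave it alone.
- bowl: Bystander: terracotta bowl, 116 mm across, 60 mm high, origin at the centre of its foot. Leave it alone.
- brush: Bystander: brush, 190 mm long, lying on the table. Leave it alone.
- cover_top (a point): Centre of the cover's top face, 5 mm above its underside. Once the fastener is lined up and let go, the cover sinks to rest on a springy seal, 5 mm above flush (underside 135 mm above the table); a push of about 10 N or more near its middle brings it flush on the solid frame (underside 130 mm). Let go, it springs back up.
Things that resemble listed ones, but are neither listed nor needed, are in the scene too. Several things have the shape of the roller; the one meant has the colours described above.

How it is judged (in metres and radians):
On the way, in this order (a step that is already met when the one before it is completed fails the run):
1. the worn roller lies in the scrap crate, let go (x of roller_center in the frame of crate between -0.092 and 0.092 m and y of roller_center in the frame of crate between -0.072 and 0.072 m and height (world z) of roller_center below 0.065 m and linear speed of roller below 0.1 m/s and contact force between the fingers and roller below 0.1 N), for 0.2 s.
2. the fastener is lined up with the slot (value of joint fastener between -0.2 and 0.2 rad), for 0.2 s.
At the end, for the whole second after the job is handed in: The roller lies still inside the crate, centre under 65 mm high; the fastener is within 0.2 rad of lined up; the cover lies level (0.02 rad) and still in its rim, underside within 1.8 mm of the frame, and the robot is still pushing on the cover or its wing with more than 4 N (all of step 2 and x of roller_center in the frame of crate between -0.092 and 0.092 m and y of roller_center in the frame of crate between -0.072 and 0.072 m and height (world z) of roller_center below 0.065 m and linear speed of roller below 0.05 m/s and z of cover in the frame of machine between 0.127 and 0.1318 m and horizontal distance between cover and slot below 0.005 m and angle between cover's own z axis and vertical below 0.02 rad and linear speed of cover below 0.02 m/s and contact force between any of the fingers, the arm and cover above 4 N); the arm keeps its last pose, push and grip.
It fails at once if the cup, bowl or brush is pushed more than 30 mm (distance of any of cup, bowl, brush from where it was at the start of the episode above 0.03 m).
It also fails if it takes over 48 s, if anything falls off the work surface, if the arm or the gripper's body presses on something with over 40 N, if the wrist force passes 120 N, or if a joint passes its speed limit or range.

## Robot

A 6-joint arm with a two-finger parallel gripper is mounted at the origin on the work surface. World frame = base frame: x ahead of the robot, y to its left, z up, the work surface at z = 0. Lengths are in mm, angles in rad, forces in N, time in s.
With the tool pointing down it reaches from about 350 to 775 mm from the base axis. Payload 7.3 kg.
Tool frame: the origin (TCP) lies midway between the tips of the shut fingers; the grasp point (between the pads) lies 19 mm behind it; z points along the fingers, y is the direction in which the jaws open and shut (so a half turn about z gives the same grasp; the last joint's range is limited). The gripper opens to 92 mm and grips with 3 to 60 N. Pads are 19 mm wide; open, the fingers measure 130 mm over their backs; the gripper's body (75 mm by 190 mm) begins 47 mm behind the grasp point.
Start: joints at [0.999, 0.342, 1.524, -0, 1.275, -0.146], TCP at [216.839, 478.148, 226.741] pointing down, gripper open.
Joint ranges: [-2.53, 2.53], [-0.77, 2.02], [0.04, 2.7], [-1, 4.14], [0.28, 2.66], [-3.11, 3.11]. Speed limits (rad/s): [2.57, 2.57, 3.14, 3.14, 3.14, 3.14].

## Interface

Orientations are given as [roll, pitch, yaw] about the fixed x, y, z axes, in that order (R = Rz(yaw) Ry(pitch) Rx(roll)).
In Python, from plant import readout, optics, job gives the robot as it stands.
- The arm moves only by the tool drive_tool, never from a script. Its argument "series" is a list of rows, each a list of 4 numbers: the shift along the world's x, y, z in mm, then the turn about the world's z in degrees. A call has 1 to 12 rows; each row shifts and turns the commanded pose from where the row before left it; what a row does not reach is not made up. A row lasts 1/10 s, in which the tool goes at most 50 mm and 8.59 degrees, less where a joint would pass 70% of its speed; a pose out of reach is approached as far as the arm can. A call with a gripper value outside its range is refused whole. "hand" is the closure, from 0 (fully open) to 1 (shut), set as the call begins (left out, the last holds). The fingers move at their own pace and stop on an object; the grip force is fixed at half the most. Time passes only in rows, so rows that do not move let the fingers close. It gives the time, the measured TCP pose, the force and the opening at its end, in the units of the state.
- readout.get_obs(): the state, without advancing time (a new reading comes with each control period).
- optics.capture(name): name is "scene" or "side" or "wrist"; returns a dict with "image" (384x512x3 uint8, blue, green, red), "depth" (384x512 float32, mm along the optical axis (not along the pixel's ray), 0 where there is no reading), "vfov" (degrees; the focal length in pixels is half the picture's height over the tangent of half this angle, whatever the lens; pixels are square), "cx", "cy" (the principal point, pixels), "eye" and "rotation" of the camera in the world. Camera axes: x right, y down, z forward; pixel columns grow to the right and rows downward; lengths in mm; the calibration is good to about 2 mm. A picture is of the moment at which its call begins.
- job.close_job(): hands the job in, once; it reports no verdict.
The state is a dict: "time": time; "joint_positions": joint angles; "dq": joint speeds; "tau": joint torques, N m; "tool_pos": TCP position; "tcp_rot": TCP orientation; "contact_force": force on the tool from outside, world axes, zero at the start; "moment": the same for the moment, N m; "grip_width": finger opening in mm.
Only numpy, scipy, OpenCV 4.12 (cv2) and the standard library are available. Lean on these libraries where they do the work, as an engineer would, in place of code of your own. Each camera call takes 0.05 s, during which the arm holds its last target.

## Working session

There is one attempt and no reset: what is moved stays moved. The work goes in short steps, Python scripts to look and compute and a tool call to move; the robot and the scene stay as the last step left them, time stands still between calls to the robot, and variables do not carry over. Pictures are saved under pics/ and viewed, and the job is handed in when it is done.

Besides the shell and the picture viewer there is one more tool, called by a JSON object that holds its "fn" and its "kwargs", one argument or row to a line. drive_tool: Moves the arm, as the interface text tells. Its arguments: {"type":"object","properties":{"series":{"type":"array"},"hand":{"type":"number"}},"required":["series"]}

```bash
mkdir -p pics; ls
cat > h.py <<'E'
import numpy as np, cv2, pickle
from plant import readout, optics, job
def cap(n,f):
    c=optics.capture(n); cv2.imwrite(f'pics/{f}.png',c['image']); pickle.dump(c,open(f'{f}.pkl','wb')); return c
def ld(f): return pickle.load(open(f'{f}.pkl','rb'))
def cloud(c):
    h,w=c['depth'].shape; f=h/2/np.tan(np.radians(c['vfov'])/2)
    u,v=np.meshgrid(np.arange(w),np.arange(h)); d=c['depth']
    p=np.stack([(u-c['cx'])/f*d,(v-c['cy'])/f*d,d],-1)
    P=p@np.array(c['rotation']).T+np.array(c['eye']); P[d==0]=np.nan
    return P
E
python3 - <<'E'
from h import *
for n in ['scene','side','wrist']:
    c=cap(n,n+'0'); print(n,c['vfov'],c['eye'],c['cx'],c['cy'])
print(readout.get_obs())
E
```

```text
pics
scene 51.73853236004588 [1283.97401529 -229.09865346  730.79680268] 259.45162176823465 192.38843237122524
side 42.30197296376773 [  388.48749334 -1388.02112436   867.62390715] 263.8490365250151 202.37342818967178
wrist 67.121011065917 [142.26433315 513.15685109 384.29836068] 254.28667165669225 191.51548034589288
{'time': 0.15, 'joint_positions': array([ 9.99033048e-01,  3.42556039e-01,  1.52476610e+00,  1.55101795e-05,
        1.27538077e+00, -1.46011338e-01]), 'dq': array([-0.0005104 , -0.00415488, -0.00064015,  0.00131141,  0.00109604,
        0.00097839]), 'tau': array([ 7.77697041e-04, -4.31467974e+01, -2.44354481e+01,  7.18527543e-02,
        5.37493068e-02, -1.04629132e-04]), 'tool_pos': array([216.65335014, 477.89954226, 226.2190459 ]), 'tcp_rot': array([-3.14049638e+00, -1.76208826e-04,  2.71583609e+00]), 'contact_force': array([0.67761347, 0.53458513, 0.44027694]), 'moment': array([ 0.01335053, -0.00843498,  0.00555952]), 'grip_width': 91.47564066416084}
```

View pics/scene0.png

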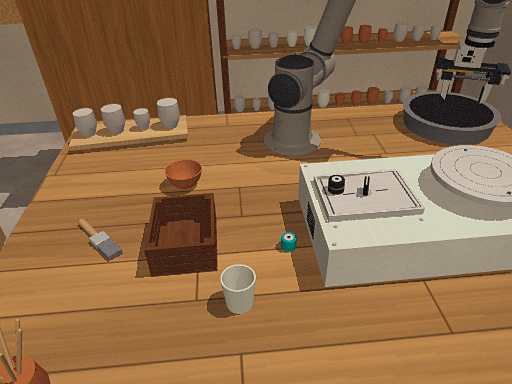

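View pics/side0.png

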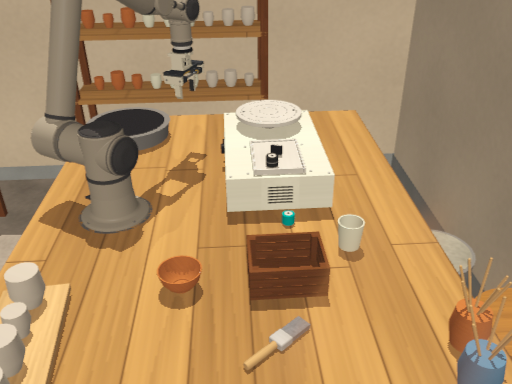

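View pics/wrist0.png

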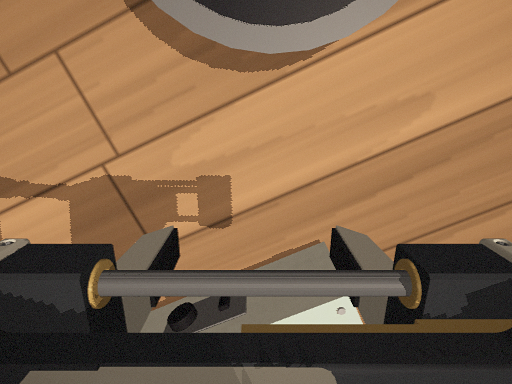

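The scene camera shows two things of roller shape: a black one with a light hub at (336,184) on the cover, and a teal one at (288,242) on the table. The black one fits the description. I'll confirm it in a crop and measure it.

Run:
```python
from h import *
c=ld('scene0');P=cloud(c);im=c['image']
a=cv2.resize(im[160:260,270:430],None,fx=5,fy=5,interpolation=cv2.INTER_NEAREST); cv2.imwrite('pics/crop0.png',a)
x,y,z=P[...,0],P[...,1],P[...,2]
# roller top etc
for n,(v0,v1,u0,u1) in dict(roll=(170,198,325,348),wing=(172,200,355,375)).items():
    q=P[v0:v1,u0:u1].reshape(-1,3); b=q[(q[:,2]>158)]
    print(n,len(b),b.mean(0),b.min(0),b.max(0), np.percentile(b[:,2],90))
# crate rim
m=(z>80)&(z<96)&(np.arange(512)[None]>140)&(np.arange(512)[None]<222)&(np.arange(384)[:,None]>185)&(np.arange(384)[:,None]<280)
q=P[m]; print('crate',cv2.minAreaRect(q[:,:2].astype(np.float32)),np.percentile(q,[1,99],axis=0))
# machine deck top
m=(z>126)&(z<134)&(np.arange(512)[None]>290)&(np.arange(384)[:,None]>140)
q=P[m]; print('deck',cv2.minAreaRect(q[:,:2].astype(np.float32)),np.percentile(q[:,2],[10,50,90]))
m=(z>141)&(z<152)&(np.arange(512)[None]>300)&(np.arange(512)[None]<425)
q=P[m]; print('cover+rim',len(q),cv2.minAreaRect(q[:,:2].astype(np.float32)),np.percentile(q,[0.5,99.5],axis=0))
m=(z>178)&(z<190)&(np.arange(512)[None]>420)&(np.arange(384)[:,None]>130)
q=P[m]; print('head',len(q),cv2.minEnclosingCircle(q[:,:2].astype(np.float32)))
for n,(u,v) in dict(cup=(239,275),bowl=(184,170),teal=(288,238)).items(): print(n,P[v,u])
```

```text
Traceback (most recent call last):
  File "h.py", line 10, in cloud
    P=p@np.array(c['rotation']).T+np.array(c['eye']); P[d==0]=np.nan
      ~~~~~~~~~~~~~~~~~~~~~~~~~~~^~~~~~~~~~~~~~~~~~~
ValueError: operands could not be broadcast together with shapes (384,512) (3,)
```

```bash
sed -i "s/np.array(c\['rotation'\]).T/Rotation.from_euler('xyz',c['rotation']).as_matrix().T/; 1a from scipy.spatial.transform import Rotation" h.py
cat > m.py <<'E'
from h import *
c=ld('scene0');print(c['rotation']);P=cloud(c);im=c['image']
a=cv2.resize(im[160:260,270:430],None,fx=5,fy=5,interpolation=cv2.INTER_NEAREST); cv2.imwrite('pics/crop0.png',a)
x,y,z=P[...,0],P[...,1],P[...,2]
for n,(v0,v1,u0,u1) in dict(roll=(170,198,325,348),wing=(172,200,355,375)).items():
    q=P[v0:v1,u0:u1].reshape(-1,3); b=q[(q[:,2]>158)]
    print(n,len(b),b.mean(0),b.min(0),b.max(0), np.percentile(b[:,2],90))
m=(z>80)&(z<96)&(np.arange(512)[None]>140)&(np.arange(512)[None]<222)&(np.arange(384)[:,None]>185)&(np.arange(384)[:,None]<280)
q=P[m]; print('crate',cv2.minAreaRect(q[:,:2].astype(np.float32)),np.percentile(q,[1,99],axis=0))
m=(z>126)&(z<134)&(np.arange(512)[None]>290)&(np.arange(384)[:,None]>140)
q=P[m]; print('deck',cv2.minAreaRect(q[:,:2].astype(np.float32)),np.percentile(q[:,2],[10,50,90]))
m=(z>141)&(z<152)&(np.arange(512)[None]>300)&(np.arange(512)[None]<425)&(np.arange(384)[:,None]>150)
q=P[m]; print('cover+rim',len(q),cv2.minAreaRect(q[:,:2].astype(np.float32)),np.percentile(q,[0.5,99.5],axis=0))
m=(z>178)&(z<190)&(np.arange(512)[None]>420)&(np.arange(384)[:,None]>130)
q=P[m]; print('head',len(q),cv2.minEnclosingCircle(q[:,:2].astype(np.float32)))
for n,(u,v) in dict(cup=(239,275),bowl=(184,170),teal=(288,238)).items(): print(n,P[v,u])
E
python3 m.py
```

```text
[-2.21244935  0.01824232  1.47590542]
roll 222 [518.50370489  20.63678386 171.99497494] [492.40389132   2.21680319 158.07540646] [533.67531719  41.29570662 178.79556586] 177.47592974146485
wing 87 [539.34570389  87.82368393 175.12257396] [513.3618076   78.7845138  158.66591252] [553.4142612  101.07551273 182.93878923] 181.20053513547958
crate ((567.0565795898438, -360.63580322265625), (312.6123352050781, 168.8087921142578), 3.263296604156494) [[ 416.60046037 -442.80839604   80.29316538]
 [ 618.90871326 -282.65977706   93.26237309]]
deck ((530.6446533203125, 191.8839111328125), (345.3069152832031, 463.197021484375), 0.36735108494758606) [129.22498409 130.64885951 132.09737578]
cover+rim 3576 ((532.0208740234375, 93.16810607910156), (170.02626037597656, 226.6348876953125), 0.5286476016044617) [[450.21122125 -19.56860491 141.07013351]
 [615.83214354 204.53219426 151.70631477]]
head 3709 ((530.7207641601562, 387.6659240722656), 127.09024810791016)
cup [ 684.69747642 -230.19527405   56.37717392]
bowl [ 197.861475   -383.16985081   28.62623711]
teal [556.65958963 -99.780935    34.88416547]
```

View pics/crop0.png

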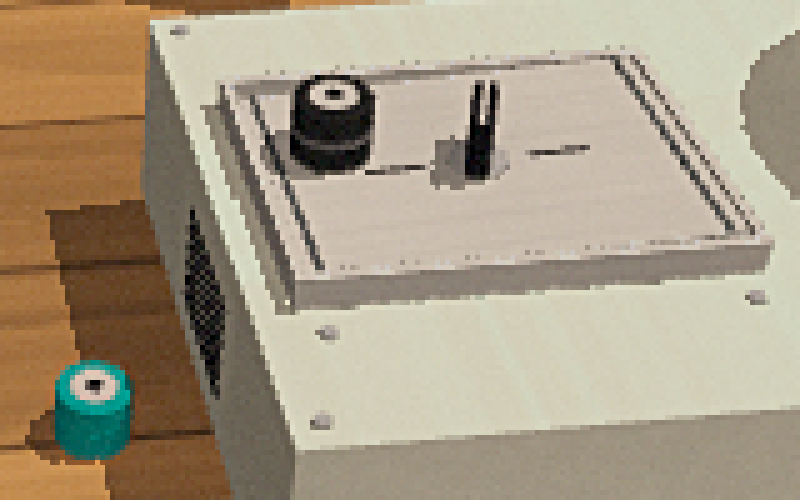

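The crop confirms it: black rubber with a light hub stands on the cover, and the teal one on the table is a decoy. Now I'll get precise fits.

Run:
```python
from h import *
for nm in ['scene0','side0']:
    c=ld(nm);P=cloud(c).reshape(-1,3);x,y,z=P.T
    q=P[(abs(x-513)<40)&(abs(y-20)<35)&(z>173)]; print(nm,'roller top',len(q),cv2.minEnclosingCircle(q[:,:2].astype(np.float32)),np.median(q[:,2]),q.min(0),q.max(0))
    q=P[(abs(x-532)<35)&(abs(y-92)<30)&(z>160)]; r=cv2.minAreaRect(q[:,:2].astype(np.float32)); print('wing all',len(q),r)
    q=q[q[:,2]>176];d=q[:,:2]-q[:,:2].mean(0);u,s,vt=np.linalg.svd(d,full_matrices=False);print('wing top',len(q),q.mean(0),vt[0],np.ptp(d@vt.T,axis=0),cv2.minAreaRect(q[:,:2].astype(np.float32)))
    q=P[(z>86)&(z<94)&(x>400)&(x<640)&(y>-460)&(y<-265)&~((x>635))];print('crate',len(q),cv2.minAreaRect(q[:,:2].astype(np.float32)),np.percentile(q,[.5,99.5],axis=0))
    q=P[(z>5)&(z<40)&(x>450)&(x<590)&(y>-420)&(y<-300)];print('crate inner',np.percentile(q,[1,50],axis=0))
    q=P[(z>145.5)&(z<152)&(x>430)&(x<630)&(y>-40)&(y<220)];print('rim',cv2.minAreaRect(q[:,:2].astype(np.float32)),np.percentile(q,[1,99],axis=0))
```

```text
scene0 roller top 132 ((512.203125, 21.628265380859375), 20.54258918762207) 176.6186794898805 [492.40389132   3.45173782 173.05081598] [532.28171179  41.29570662 178.79556586]
wing all 83 ((533.30419921875, 90.3102035522461), (11.668808937072754, 41.52093505859375), 70.65410614013672)
wing top 54 [533.46266034  89.78410095 180.06529475] [ 0.93140465 -0.36398541] [40.04192629 11.82400807] ((532.595947265625, 90.55885314941406), (11.668808937072754, 40.01972579956055), 70.65410614013672)
crate 910 ((516.6161499023438, -363.4018249511719), (204.17137145996094, 160.5455780029297), 0.3756818175315857) [[ 415.5860107  -443.55133378   86.07573437]
 [ 618.27520455 -282.72565643   93.42182165]]
crate inner [[ 450.63275896 -418.96632986    5.94917855]
 [ 484.94402639 -362.80420044    9.00222869]]
rim ((532.0208740234375, 93.16810607910156), (170.02626037597656, 226.6348876953125), 0.5286476016044617) [[450.53550966 -19.00207328 145.57352459]
 [615.22274163 204.0917492  151.67253269]]
side0 roller top 57 ((508.4261474609375, 21.656457901000977), 21.65862274169922) 175.78265634661773 [4.91718319
[... 187 characters left out ...]
)
wing top 27 [527.94295864  90.0602739  178.5210444 ] [ 0.9444454  -0.32866837] [37.83816098 19.64874326] ((528.6049194335938, 92.1222915649414), (19.2042293548584, 37.04483413696289), 78.84210968017578)
crate 783 ((513.6386108398438, -362.8775634765625), (200.21337890625, 168.12022399902344), 0.27592453360557556) [[ 413.79701759 -446.77318611   86.04661044]
 [ 613.64119962 -280.61950269   93.1018517 ]]
crate inner [[ 451.78224293 -336.07924011    5.33558986]
 [ 520.5268874  -317.35157064    8.08972237]]
rim ((528.8250122070312, 90.78341674804688), (164.7534942626953, 237.6247100830078), 0.5389677882194519) [[447.18028111 -22.70687762 145.5628814 ]
 [610.30477529 207.0418133  151.59939585]]
```

{"fn": "drive_tool", "kwargs": {
  "series": [
    [24.5,-38,0,-5.5],
    [24.5,-38,0,-5.5],
    [24.5,-38,0,-5.5],
    [24.5,-38,0,-5.5],
    [24.5,-38,0,-5.5],
    [24.5,-38,0,-5.5],
    [24.5,-38,0,-5.5],
    [24.5,-38,0,-5.5],
    [24.5,-38,0,-5.5],
    [24.5,-38,0,-5.5],
    [24.5,-38,0,-5.5],
    [24.5,-38,0,-5.1]
  ],
  "hand": 0.3
}}

```text
time: 1.35
tool_pos: [511.5, 20.4, 226.6]
tcp_rot: [-3.141, -0.0, 1.567]
contact_force: [0.0, 0.8, 0.1]
grip_width: 64.5
```

{"fn": "drive_tool", "kwargs": {
  "series": [
    [0,0,0,0],
    [0,0,0,0]
  ]
}}

```text
time: 1.55
tool_pos: [510.7, 21.5, 226.1]
tcp_rot: [-3.14, -0.0, 1.569]
contact_force: [0.2, 0.1, 0.3]
grip_width: 64.4
```

Run:
```python
from h import *
c=cap('wrist','wrist1');P=cloud(c).reshape(-1,3);x,y,z=P.T
print(readout.get_obs())
q=P[(abs(x-513)<28)&(abs(y-20)<28)&(z>172)&(z<183)]; print('roller top',len(q),cv2.minEnclosingCircle(q[:,:2].astype(np.float32)),np.median(q[:,2]))
q=P[(abs(x-532)<35)&(abs(y-92)<35)&(z>174)&(z<190)]; print('wing',len(q),q.mean(0),cv2.minAreaRect(q[:,:2].astype(np.float32)))
```

```text
{'time': 1.6, 'joint_positions': array([-1.06451910e-01,  3.17069756e-01,  1.56206739e+00,  4.00394433e-04,
        1.26387165e+00, -1.06860344e-01]), 'dq': array([ 0.02811261, -0.01445528,  0.00923515, -0.00045803,  0.00080868,
        0.00059361]), 'tau': array([-1.13801356e+00, -4.10768259e+01, -2.46888864e+01, -4.96638022e-03,
       -1.25453220e-02,  5.22167335e-03]), 'tool_pos': array([510.23227329,  22.43573218, 226.2795589 ]), 'tcp_rot': array([-3.14022525e+00, -5.30379363e-04,  1.57108316e+00]), 'contact_force': array([-0.01807394,  0.8019651 , -0.37288929]), 'moment': array([-0.08408318,  0.07205483,  0.03693303]), 'grip_width': 64.47716448654474}
roller top 1942 ((510.334228515625, 24.77716827392578), 20.055740356445312) 176.09510046439357
wing 1009 [529.72968522  93.12759735 179.68415429] ((530.1414794921875, 92.86387634277344), (12.140817642211914, 39.86615753173828), 69.42222595214844)
```

View pics/wrist1.png

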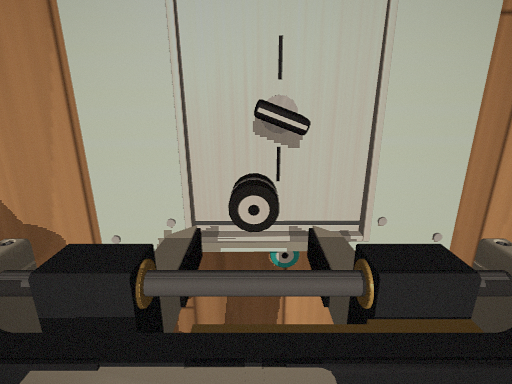

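The wrist view shows the black roller with its light hub at (254,210), centred between the fingers, and the wing at (282,117). The teal one is at (285,257) on the table. I'll go down and grasp.

{"fn": "drive_tool", "kwargs": {
  "series": [
    [0,0,-12,0],
    [0,0.5,-15,0],
    [0,0.5,-15,0],
    [0,0,-14,0],
    [0,0,-12,0],
    [0,0,-8,0],
    [0,0,-3,0],
    [0,0,0,0],
    [0,0,0,0]
  ],
  "hand": 0.42
}}

```text
time: 2.5
tool_pos: [511.2, 23.2, 148.2]
tcp_rot: [3.141, 0.0, 1.571]
contact_force: [-0.3, 0.3, -0.1]
grip_width: 53.4
```

{"fn": "drive_tool", "kwargs": {
  "series": [
    [0,0,0,0],
    [0,0,0,0],
    [0,0,0,0],
    [0,0,0,0],
    [0,0,0,0],
    [0,0,0,0],
    [0,0,0,0]
  ],
  "hand": 1
}}

```text
time: 3.2
tool_pos: [511.0, 23.1, 148.0]
tcp_rot: [3.141, 0.0, 1.571]
contact_force: [-1.8, -1.0, 4.3]
grip_width: 38.4
```

{"fn": "drive_tool", "kwargs": {
  "series": [
    [0,0,6,0],
    [0,0,12,0],
    [0,0,20,0],
    [0,0,25,0],
    [0,0,20,0],
    [0,0,0,0]
  ]
}}

```text
time: 3.8
tool_pos: [512.4, 23.1, 234.0]
tcp_rot: [3.135, 0.001, 1.571]
contact_force: [-0.2, -0.2, -2.1]
grip_width: 38.5
```

Run:
```python
from h import *
c=cap('side','side2');c=cap('wrist','wrist2')
o=readout.get_obs();print(o['tool_pos'],o['grip_width'])
```

```text
[510.69809293  23.23706627 230.6741021 ] 38.28519997681035
```

View pics/side2.png

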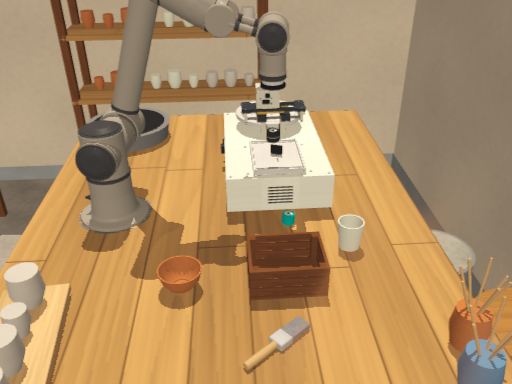

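View pics/wrist2.png

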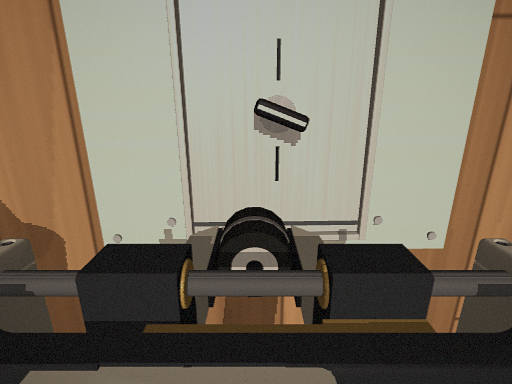

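The roller is held at (254,265) in the wrist view and the cover is clear. Next, over to the crate.

{"fn": "drive_tool", "kwargs": {
  "series": [
    [0.5,-20,0,0],
    [0.5,-38,0,0],
    [0.5,-40,0,0],
    [0.5,-40,0,0],
    [0.5,-40,0,0],
    [0.5,-40,0,0],
    [0.5,-40,0,0],
    [0.5,-40,0,0],
    [0,-40,0,0],
    [0,-30,0,0],
    [0,-18,0,0],
    [0,0,0,0]
  ]
}}

```text
time: 5.1
tool_pos: [513.7, -364.9, 228.2]
tcp_rot: [-3.139, -0.002, 1.568]
contact_force: [0.1, 0.3, -1.0]
grip_width: 38.2
```

{"fn": "drive_tool", "kwargs": {
  "series": [
    [0,0,-20,0],
    [0,0,-30,0],
    [0,0,-35,0],
    [0,0,-35,0],
    [0,0,-30,0],
    [0,0,-22,0],
    [0,0,-10,0],
    [0,0,-4,0],
    [0,0,0,0],
    [0,0,0,0],
    [0,0,0,0]
  ]
}}

```text
time: 6.2
tool_pos: [515.4, -363.3, 46.1]
tcp_rot: [3.14, 0.001, 1.571]
contact_force: [0.2, -0.8, -1.5]
grip_width: 38.2
```

{"fn": "drive_tool", "kwargs": {
  "series": [
    [0,0,0,0],
    [0,0,0,0],
    [0,0,0,0],
    [0,0,0,0]
  ],
  "hand": 0.3
}}

```text
time: 6.6
tool_pos: [514.9, -363.0, 45.0]
tcp_rot: [3.141, 0.0, 1.571]
contact_force: [1.1, -0.1, -0.1]
grip_width: 63.2
```

{"fn": "drive_tool", "kwargs": {
  "series": [
    [0,0,10,0],
    [0,0,25,0],
    [0,0,35,0],
    [0,0,40,0],
    [0,0,40,0],
    [0,0,30,0],
    [0,0,6,0],
    [0,0,0,0]
  ]
}}

```text
time: 7.4
tool_pos: [515.1, -363.1, 232.3]
tcp_rot: [3.139, 0.002, 1.571]
contact_force: [-0.0, -0.0, -0.6]
grip_width: 64.2
```

Run:
```python
from h import *
c=cap('scene','scene3')
o=readout.get_obs();print(o['tool_pos'],o['grip_width'])
im=c['image'];cv2.imwrite('pics/crop3.png',np.hstack([cv2.resize(im[180:280,130:230],None,fx=4,fy=4),cv2.resize(im[160:260,310:410],None,fx=4,fy=4)]))
```

```text
[ 514.58860093 -362.63873075  230.43726067] 64.41839818112147
```

View pics/crop3.png

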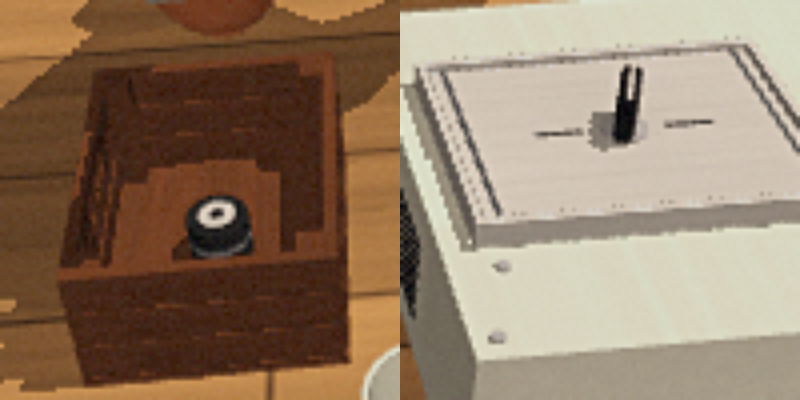

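The scene crop shows the roller standing in the crate and the cover lying level with the wing still out of line. I'll move towards the wing and measure it from the wrist.

{"fn": "drive_tool", "kwargs": {
  "series": [
    [1,20,0,0],
    [1.5,38,0,0],
    [1.5,40,0,0],
    [1.5,40,0,0],
    [1.5,40,0,0],
    [1.5,40,0,0],
    [1.5,40,0,0],
    [1.5,40,0,0],
    [1.5,40,0,0],
    [1,30,0,0],
    [1,17,0,0],
    [0,0,0,0]
  ]
}}

```text
time: 8.65
tool_pos: [528.8, 24.4, 228.9]
tcp_rot: [-3.138, -0.001, 1.574]
contact_force: [1.1, -0.3, 0.5]
grip_width: 64.3
```

{"fn": "drive_tool", "kwargs": {
  "series": [
    [0,0,0,0],
    [0,0,0,0]
  ]
}}

```text
time: 8.85
tool_pos: [529.5, 21.3, 229.9]
tcp_rot: [-3.14, 0.0, 1.57]
contact_force: [-0.6, -0.9, -0.8]
grip_width: 64.4
```

Run:
```python
from h import *
o=readout.get_obs();print(o['tool_pos'],o['tcp_rot'])
for n in ['wrist','scene']:
    c=cap(n,n+'4');P=cloud(c).reshape(-1,3);x,y,z=P.T
    q=P[(abs(x-532)<35)&(abs(y-92)<32)&(z>174)&(z<190)]; d=q[:,:2]-q[:,:2].mean(0);vt=np.linalg.svd(d,full_matrices=False)[2]
    print('wing',len(q),q.mean(0),vt[0],cv2.minAreaRect(q[:,:2].astype(np.float32)))
    g=P[(abs(x-530)<60)&(abs(y-70)<60)&(z>135)&(z<152)];print('cover z',np.median(g[:,2]))
```

```text
[529.52447361  21.25163277 229.88527468] [-3.14003672e+00  1.81721410e-04  1.56998973e+00]
wing 978 [530.44390227  95.24356032 179.67814796] [ 0.93571091 -0.35276775] ((530.6707153320312, 94.9644775390625), (12.00782585144043, 39.83235549926758), 69.36856079101562)
cover z 145.1289548568056
wing 58 [535.34715213  91.65725878 179.53524397] [ 0.93602861 -0.35192392] ((532.6768188476562, 92.95549011230469), (11.665263175964355, 40.91535949707031), 70.5206069946289)
cover z 145.72867303417837
```

View pics/wrist4.png

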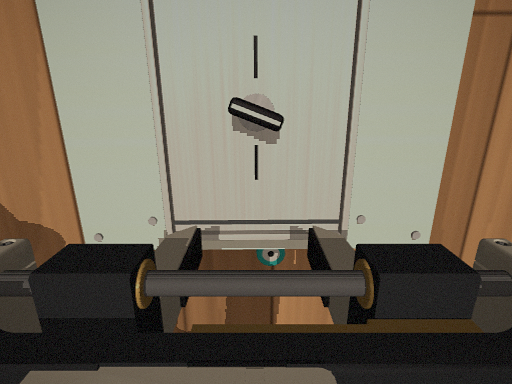

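The wrist view shows the wing at (256,114), about 69° from the index lines, which run vertically at column 256. So the machine's yaw is about 0. I'll turn the tool, centre over the wing and go down.

{"fn": "drive_tool", "kwargs": {
  "series": [
    [0.1,4,0,4],
    [0.1,6,0,6],
    [0.1,6.5,0,6],
    [0.1,6.5,0,6],
    [0.1,6.5,0,6],
    [0.1,6.5,0,6],
    [0.1,6.5,0,6],
    [0.1,6.5,0,6.4],
    [0.1,6.5,0,6],
    [0.1,6.5,0,6],
    [0.1,6,0,6],
    [0.2,4.7,0,5]
  ]
}}

```text
time: 10.15
tool_pos: [531.2, 94.3, 230.6]
tcp_rot: [3.142, -0.0, 2.785]
contact_force: [0.6, -0.0, 0.5]
grip_width: 64.4
```

{"fn": "drive_tool", "kwargs": {
  "series": [
    [0,0,0,0],
    [0,0,0,0]
  ]
}}

```text
time: 10.35
tool_pos: [531.2, 94.2, 230.7]
tcp_rot: [-3.142, -0.0, 2.779]
contact_force: [-0.9, 0.7, 0.5]
grip_width: 64.1
```

Run:
```python
from h import *
o=readout.get_obs();print(o['tool_pos'],o['tcp_rot'],o['joint_positions'])
c=cap('wrist','wrist5');P=cloud(c).reshape(-1,3);x,y,z=P.T
q=P[(abs(x-532)<32)&(abs(y-92)<32)&(z>174)&(z<184)]; print(len(q),len(q) and cv2.minAreaRect(q[:,:2].astype(np.float32)))
```

```text
[531.18940142  94.23046975 230.65380787] [-3.14150452e+00 -7.82796587e-05  2.77907294e+00] [ 3.35043869e-02  3.65628416e-01  1.47754117e+00 -5.30739576e-05
  1.29852929e+00 -1.17475795e+00]
744 ((529.9061889648438, 95.3643798828125), (11.793892860412598, 39.27308654785156), 69.61197662353516)
```

View pics/wrist5.png

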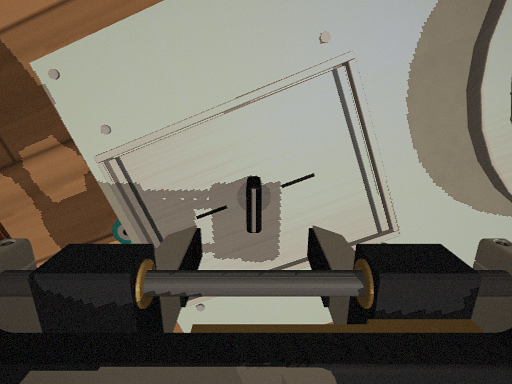

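The wing is at (254,205), upright and centred between the fingers. I'll go down and pinch it.

{"fn": "drive_tool", "kwargs": {
  "series": [
    [0,0,-12,0],
    [0,0,-15,0],
    [0,0,-15,0],
    [0,0,-14,0],
    [0,0,-12,0],
    [0,0,-8,0],
    [0,0,-4,0],
    [0,0,0,0],
    [0,0,0,0]
  ]
}}

```text
time: 11.3
tool_pos: [531.4, 94.9, 151.1]
tcp_rot: [3.141, 0.001, 2.782]
contact_force: [-0.1, -0.2, 0.5]
grip_width: 64.4
```

{"fn": "drive_tool", "kwargs": {
  "series": [
    [0,0,0,0],
    [0,0,0,0],
    [0,0,0,0],
    [0,0,0,0],
    [0,0,0,0],
    [0,0,0,0],
    [0,0,0,0],
    [0,0,0,0],
    [0,0,0,0]
  ],
  "hand": 1
}}

```text
time: 12.2
tool_pos: [531.1, 94.7, 150.7]
tcp_rot: [-3.141, -0.0, 2.782]
contact_force: [-0.5, -1.4, 1.1]
grip_width: 11.8
```

Pinched at 11.8 mm. Now I'll turn it clockwise by 69.4°.

{"fn": "drive_tool", "kwargs": {
  "series": [
    [0,0,0,-4],
    [0,0,0,-6],
    [0,0,0,-6],
    [0,0,0,-6],
    [0,0,0,-6],
    [0,0,0,-6],
    [0,0,0,-6],
    [0,0,0,-6],
    [0,0,0,-6],
    [0,0,0,-6],
    [0,0,0,-6],
    [0,0,0,-5.4]
  ]
}}

```text
time: 13.4
tool_pos: [531.0, 94.5, 150.2]
tcp_rot: [-3.141, 0.001, 1.567]
contact_force: [1.0, -1.7, -3.6]
grip_width: 11.8
```

{"fn": "drive_tool", "kwargs": {
  "series": [
    [0,0,0,0],
    [0,0,0,0],
    [0,0,0,0],
    [0,0,0,0]
  ]
}}

```text
time: 13.8
tool_pos: [530.9, 94.9, 150.5]
tcp_rot: [-3.141, 0.0, 1.572]
contact_force: [0.0, -0.0, -4.2]
grip_width: 11.8
```

Run:
```python
from h import *
o=readout.get_obs();print(o['tool_pos'],o['tcp_rot'],o['contact_force'],o['moment'],o['grip_width'])
c=cap('scene','scene6');cv2.imwrite('pics/crop6.png',cv2.resize(c['image'][100:240,290:450],None,fx=4,fy=4))
c=cap('wrist','wrist6')
```

```text
[530.86404345  94.88505973 150.48942704] [-3.14092894e+00  5.05044281e-06  1.57200214e+00] [ 2.41147898e-03 -8.98282729e-03 -4.15977555e+00] [-0.21291646  0.08173147 -0.03839798] 11.75662443493219
```

View pics/wrist6.png

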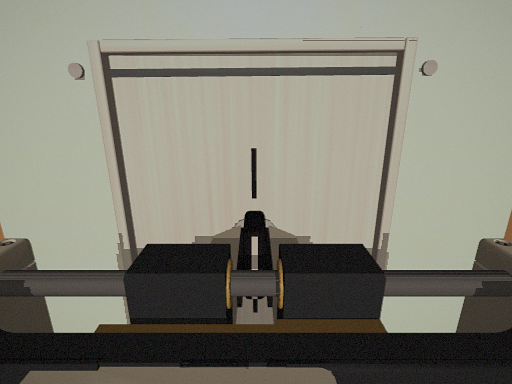

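View pics/crop6.png

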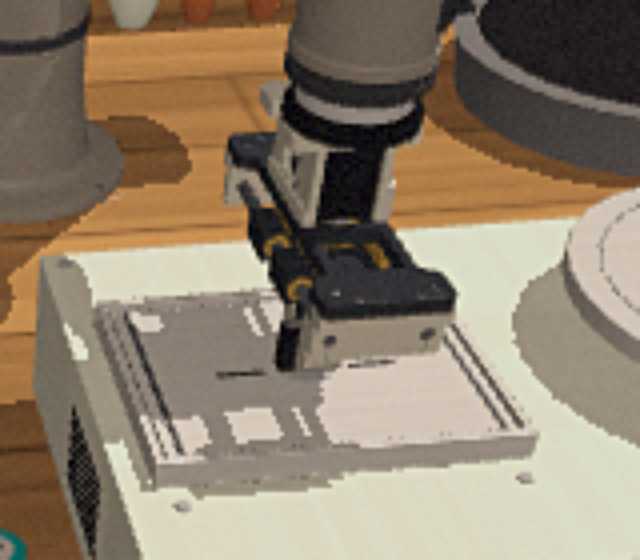

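The wrist view shows the wing in line with the index line at column 254. The fingers now carry the cover's weight (Fz −4.2 N), so the key is over the slot. I'll push down.

{"fn": "drive_tool", "kwargs": {
  "series": [
    [0,0,-1,0],
    [0,0,-1,0],
    [0,0,-1,0],
    [0,0,-1,0],
    [0,0,-1,0],
    [0,0,-1,0],
    [0,0,-1,0],
    [0,0,0,0],
    [0,0,0,0]
  ]
}}

```text
time: 14.8
tool_pos: [531.2, 94.9, 144.2]
tcp_rot: [3.141, -0.0, 1.571]
contact_force: [-3.1, -0.4, 3.4]
grip_width: 12.1
```

{"fn": "drive_tool", "kwargs": {
  "series": [
    [0,0,-1,0],
    [0,0,-1,0],
    [0,0,-1,0],
    [0,0,0,0],
    [0,0,0,0]
  ]
}}

```text
time: 15.3
tool_pos: [531.2, 94.9, 141.4]
tcp_rot: [3.141, -0.0, 1.571]
contact_force: [-4.9, 0.1, 8.3]
grip_width: 12.0
```

{"fn": "drive_tool", "kwargs": {
  "series": [
    [0,0,-1,0],
    [0,0,-0.5,0],
    [0,0,0,0],
    [0,0,0,0],
    [0,0,0,0]
  ]
}}

```text
time: 15.8
tool_pos: [531.2, 94.9, 140.7]
tcp_rot: [3.14, -0.0, 1.571]
contact_force: [-6.9, 0.2, 14.0]
grip_width: 11.8
```

{"fn": "drive_tool", "kwargs": {
  "series": [
    [-0.5,0,-0.5,0],
    [-0.3,0,-0.5,0],
    [0,0,-0.5,0],
    [0,0,0,0],
    [0,0,0,0],
    [0,0,0,0]
  ]
}}

```text
time: 16.4
tool_pos: [531.2, 94.9, 140.6]
tcp_rot: [3.138, -0.0, 1.571]
contact_force: [-7.5, -0.2, 21.5]
grip_width: 11.9
```

Run:
```python
from h import *
c=cap('scene','scene7');P=cloud(c);p=P.reshape(-1,3);x,y,z=p.T
d=cap('wrist','wrist7');Pw=cloud(d).reshape(-1,3)
o=readout.get_obs();print(o['tool_pos'],o['tcp_rot'],o['contact_force'],o['moment'],o['grip_width'])
for nm,f in (('scene4 before','scene4'),('scene now','scene7'),('wrist now','wrist7')):
    q=cloud(ld(f)).reshape(-1,3); x,y,z=q.T
    s=(x>470)&(x<590)&(y>5)&(y<185)&(z>128)&(z<149); s&=~((abs(x-531)<35)&(abs(y-94)<30))
    if nm[0]=='w': s=(x>475)&(x<590)&(y>125)&(y<185)&(z>125)&(z<149)
    A=np.c_[x[s]-531,y[s]-94,np.ones(s.sum())]
    k=np.linalg.lstsq(A,z[s],rcond=None)[0]; r=abs(z[s]-A@k)<2; k=np.linalg.lstsq(A[r],z[s][r],rcond=None)[0]
    dk=q[(x>630)&(x<680)&(y>0)&(y<200)&(abs(z-130)<6)]
    print(nm,s.sum(),'tilt',k[:2],'z top',k[2],'deck',np.median(dk[:,2]) if len(dk) else None)
a=cv2.resize(c['image'][100:240,290:450],None,fx=4,fy=4);cv2.imwrite('pics/crop7.png',a)
```

```text
[531.202705    94.90071052 140.60473434] [ 3.13769289e+00 -5.53661623e-05  1.57098612e+00] [-7.6303976  -2.00463812 22.0406576 ] [-0.13578247  1.42672803  0.02355415] 12.055480828645917
scene4 before 1698 tilt [ 0.00115062 -0.00151483] z top 145.64291992057946 deck 130.71089929363967
scene now 1356 tilt [ 0.00106507 -0.00082054] z top 135.74912826472405 deck 130.78040307308981
wrist now 21863 tilt [-0.00035319 -0.00054532] z top 135.2250827005298 deck 130.1448694995255
```

View pics/crop7.png

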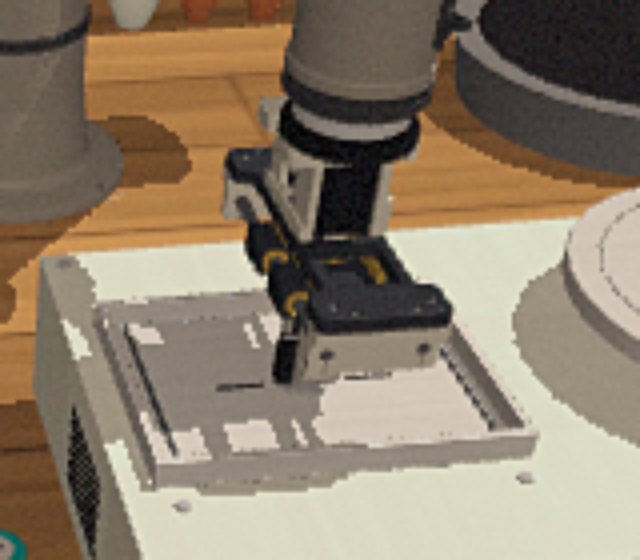

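View pics/wrist7.png

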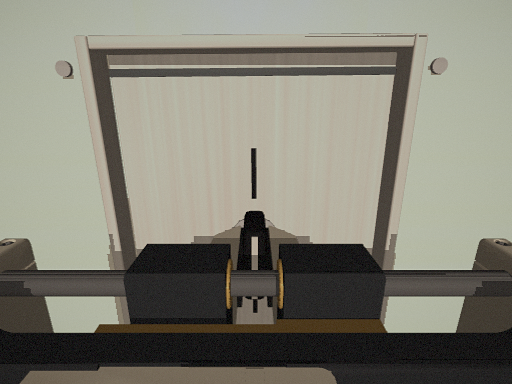

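The cover is flush: its top dropped 9.9 mm to 135.2–135.7 mm, it lies level, and the wing is in line at column 254. The push is steady at about 22 N, so I'm handing in.

Run:
```python
from h import *
print(job.close_job())
```

```text
the job is handed in; nothing more can be done
None
```

I put the worn black roller in the scrap crate and turned the fastener clockwise about 69° into line. I then pressed the cover flush and handed the job in while still holding it down, at about 16.5 s. The system gives no verdict.

**Last checks:**
- **Roller:** after its release, a picture showed it standing inside the crate. I did not look at it again after that.
- **Fastener:** the wing was in line with the index line in the wrist view, with the tool yaw at 1.571 rad.
- **Cover height:** its top came down 9.9 mm, to 135.2 mm (wrist camera) and 135.7 mm (scene camera). That puts the underside at about 130–131 mm.
- **Cover level:** tilt was below 0.002 rad.
- **Push:** about 22 N downwards, steady.

**Small disagreements:** the cameras differed by 2–4 mm on the horizontal positions of the roller and wing. A sideways force of about 7.6 N remained on the tool and did not ease when I shifted the command 0.8 mm. It is probably the cover touching its rim. I did not measure the cover's horizontal offset from the slot, or compare the cup, bowl and brush with their starting places.

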